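# Hold the gear box's sprung lock open with its key

## Robot

A 7-joint arm with a two-finger parallel gripper is mounted at the origin on the work surface. World frame = base frame: x ahead of the robot, y to its left, z up, the work surface at z = 0. Lengths are in m, angles in rad, forces in N, time in s.
With the tool pointing down it reaches from about 0.425 to 0.95 m from the base axis. Payload 4.7 kg.
Tool frame: the origin (TCP) lies between the finger pads; the fingertips stand 17 mm ahead of it and the grasp point (between the pads) lies 2 mm behind it; z points along the fingers, y is the line along which they close (so a half turn about z gives the same grasp; the last joint's range is limited). The gripper opens to 87 mm and grips with 3 to 60 N. Pads are 19 mm wide; open, the fingers measure 117 mm over their backs; the gripper's body (75 mm by 190 mm) begins 51 mm behind the grasp point.
Start: joints at [-1.328, 0.469, -0.049, 1.532, 0.024, 1.141, -0.082], TCP at [0.181, 0.65, 0.24] pointing down, gripper open.
Joint ranges: [-2.59, 2.59], [-0.33, 1.99], [-1.39, 1.29], [0.1, 2.45], [-1.04, 4.18], [0.21, 1.99], [-2.66, 2.66]. Speed limits (rad/s): [2.57, 2.57, 3.14, 3.14, 3.14, 3.14, 3.14].

## Interface

Orientations are given as a 3x3 rotation matrix whose columns are the frame's x, y, z axes.
In Python, from bench import manip gives the robot as it stands.
- The arm moves only by the tool send_rows, never from a script. Its arguments are lists of equal length, an entry for each row: "fingers": the opening, from 0 (shut) to 1 (fully open); "offset": the shift along the tool's x, y, z in cm, a list of three; "spin": the turn about the tool's z in degrees. In form: {"fingers": [fingers, ...], "offset": [[x, y, z], ...], "spin": [spin, ...]}. A call has 1 to 5 rows; each row is the pose to reach, as a shift and turn from the pose commanded when the call began, along the tool's axes at that moment; what a row does not reach only later rows make up. A row lasts 1/8 s, in which the tool goes at most 62.5 mm and 10.7 degrees, less where a joint would pass 70% of its speed; a pose out of reach is approached as far as the arm can. A call with a gripper value outside its range is refused whole. The fingers move at their own pace and stop on an object; "grip_force" is the grip in N (left out, the last holds). Time passes only in rows, so rows that repeat a pose let the fingers close. It gives the time, the measured TCP pose, the force, the opening and the grip force at its end, in the units of the state.
- manip.read_state(): the state, without advancing time (a new reading comes with each control period).
- manip.grab_frame(name): name is "scene" or "side" or "wrist"; returns the picture (420x560x3 uint8, blue, green, red); there is no depth.
- manip.camera_params(name): a dict with "K" (3x3 intrinsics, pixels), "view" (4x4, takes a point from world to camera coordinates); the wrist camera has in their place "T_tool_cam" (4x4, takes a point from camera to tool coordinates, whose origin is the TCP and whose axes are the flange's). Camera axes: x right, y up, looking along -z (the intrinsics and any distortion apply to the point x, -y, -z); pixel columns grow to the right and rows downward; lengths in m; the calibration is good to about 2 mm. A picture is of the moment at which its call begins: read the wrist's pose just before it. camera_params takes no time and is no camera call.
- manip.sign_off(): hands the job in; it is judged then, once.
The state is a dict: "time": time; "joint_pos": joint angles; "qd": joint speeds; "tau": joint torques, N m; "tcp_pos": TCP position; "tcp_rot": TCP orientation; "ft_force": force on the tool from outside, world axes, zero at the start; "torque": the same for the moment, N m; "grip_width": opening from 0.0 (shut) to 1.0 (fully open); "grip_force": force on a finger pad.
Only numpy, scipy, OpenCV 4.12 (cv2) and the standard library are available. Lean on these libraries where they do the work, as an engineer would, in place of code of your own. Each camera call takes 0.05 s, during which the arm holds its last target. There are 200 camera calls.

## Task

Take the key with the flat rectangular black head out of the wooden stand, put it down into the keyhole on top of the grey gear box and work it past the sticky pins until its collar sits on the lock. Then turn it a quarter turn clockwise (seen from above) to open the lock, and finish while still gripping the key and holding it turned, because the lock springs back when let go. Leave the round-knobbed driver, and the carabiner, clip and compass lying by the stand and on the box, where they are.

Things in the scene. Friction and masses are not known exactly. Their poses are not given: they have to be found in the camera images.
- key: The key, upright in one of the stand's two slots, 60 g. Origin: centre of the underside of its round steel collar (20 mm across, z = 0 to 4 mm); z up, y along the wide side of head and blade, x through their thickness. Flat black plastic head: 12 mm thick (x), 36 mm wide (y), z = 4 to 44 mm. The blade hangs below the collar.
- key_tip (a point): Middle of the blade's tip, 24 mm below the key's origin, same axes. Blade: a round neck 7 mm across from the collar down to 7.5 mm below it, then flat steel 5 mm (x) by 16 mm (y) down to 21.5 mm, then a 12.5 mm wide wedge to the tip. It fits either way round.
- keyhole (a point): Centre of the keyhole's mouth in the top face of the fixed steel lock plate (56 x 56 mm, 5 mm thick, top 104 mm above the shelf). Slot: 19 mm along this frame's y, 8 mm along x; z up. With the key fully home its collar rests on the plate (key origin at this point) and the tip is 24 mm deep; only then is the blade below the plate and free to turn.
- plug (a joint): Turn of the lock plug (rad): 0 at rest, its slot (20 x 7.5 mm) in line with the plate's; grows clockwise seen from above; stop at 1.5. A spring turns it back (some 0.09 N m at the stop). The blade has about 0.15 rad of play in it, so turn the key a full quarter.
- pins (a point): Point in the keyway, 13 mm straight below the keyhole, between the two hidden sticky pins. The key tip meets them about 11 and 18 mm below the plate's top; pushing past each takes roughly 5 to 15 N downward, and a small wiggle helps.
- lockbox: Grey painted steel gear box, fixed, 184 x 264 mm, 70 mm high, with a square dark steel lock housing 56 x 56 mm in the middle of its top, up to 104 mm. Origin: centre of the underside, straight under the keyhole, axes the same as the keyhole's.
- stand: Wooden key stand, fixed block 54 mm (x) by 134 mm (y), 40 mm high; origin at the centre of its underside. Two slots in its top at y = +35 and -35 mm, each about 6.5 mm (x) by 17.5 mm (y) and 32 mm deep; key and driver stand in them with collar or knob resting on the top face, the key's y along the stand's y.
- driver: A hex driver to be left alone, in the other slot of the stand: round black knob 26 mm across and 36 mm high, thin 5 mm shaft below. Origin: centre of the knob's underside.
- carabiner_b: Silver carabiner, 100 x 55 mm, 10 mm thick, lying on the shelf on the robot's side of the stand; leave alone.
- compass: Black compass, 52 mm across, 13 mm high, lying on the gear box; leave alone.
- clip: Green spring clip, 70 x 35 mm, 18 mm high, lying on the shelf beyond the stand; leave alone.
Mind the look-alikes: they are no part of the job. What is shaped like the key but orange is not meant.

How it is judged:
On the way, in this order (a step that is already met when the one before it is completed fails the run):
1. the key is fully home in the lock, collar on the plate, the plug not yet turned (horizontal distance between key and keyhole below 0.004 m and z of key in the frame of keyhole between -0.003 and 0.002 m and angle between key's own z axis and vertical below 0.12 rad and value of joint plug below 0.35 rad), for 0.1 s.
2. the key has turned the plug about a quarter turn (horizontal distance between key and keyhole below 0.004 m and z of key in the frame of keyhole between -0.003 and 0.002 m and angle between key's own z axis and vertical below 0.12 rad and value of joint plug above 1.2 rad), for 0.2 s.
At the end, for the whole second after the job is handed in: The key is fully home (collar within 2 mm of the plate, centred within 4 mm, upright within 0.12 rad), the plug stands still, turned more than 1.2 rad clockwise (stop at 1.5), and the fingers still grip the key (all of step 2 and contact force between the fingers and key above 1 N and velocity of joint plug between -0.15 and 0.15 rad/s); the arm keeps its last pose, push and grip.
It fails at once if the round-knobbed driver is moved more than 25 mm (distance of driver from where it was at the start of the episode above 0.025 m).
It fails at once if another loose thing (the carabiner by the stand, the compass, the clip) is moved more than 25 mm (distance of any of carabiner_b, compass, clip from where it was at the start of the episode above 0.025 m).
It also fails if it takes over 45 s, if anything falls off the work surface, if the arm or the gripper's body presses on something with over 40 N, if the wrist force passes 120 N, or if a joint passes its speed limit or range.

## Working session

There is one attempt and no reset: what is moved stays moved. The work goes in short steps, Python scripts to look and compute and a tool call to move; the robot and the scene stay as the last step left them, time stands still between calls to the robot, and variables do not carry over. Pictures are saved under pics/ and viewed, at most 10 in all, crops included, and the job is handed in when it is done.

Besides the shell and the picture viewer there is one more tool, called after ">>>" as a command line: name --pt "numbers of a row" for each row, then --argument value for the rest. send_rows: Moves the arm, as the interface text tells. Its arguments: {"type":"object","properties":{"fingers":{"type":"array"},"offset":{"type":"array"},"spin":{"type":"array"},"grip_force":{"type":"number"}},"required":["fingers","offset","spin"]}

```bash
mkdir -p pics; python3 - <<'E'
from bench import manip
import cv2,numpy as np
for n in ["scene","side"]:
    cv2.imwrite(f"pics/{n}0.png",manip.grab_frame(n)); p=manip.camera_params(n); print(n,p)
s=manip.read_state(); print(s)
print(manip.camera_params("wrist"))
E
```

```text
scene {'K': array([[471.65440766,   0.        , 280.92526112],
       [  0.        , 471.65440766, 206.75329358],
       [  0.        ,   0.        ,   1.        ]]), 'view': array([[ 0.42697943,  0.90425839, -0.00231041, -0.22161573],
       [-0.72273227,  0.34279842,  0.60012274,  0.27900563],
       [ 0.54345803, -0.25457025,  0.79990459, -1.3211592 ],
       [ 0.        ,  0.        ,  0.        ,  1.        ]])}
side {'K': array([[413.37556509,   0.        , 280.75434558],
       [  0.        , 413.37556509, 201.13061688],
       [  0.        ,   0.        ,   1.        ]]), 'view': array([[-0.77616249, -0.63020306, -0.0203934 ,  0.39267444],
       [ 0.4558671 , -0.58320639,  0.67235072, -0.28596958],
       [-0.43561104,  0.51255673,  0.73995177, -0.62220397],
       [ 0.        ,  0.        ,  0.        ,  1.        ]])}
{'time': 0.1, 'joint_pos': array([-1.32789961,  0.46936327, -0.04861864,  1.5335763 ,  0.02407988,
        1.14102231, -0.0823174 ]), 'qd': array([ 0.0010291 , -0.001015  ,  0.00189962, -0.00248603,  0.00190498,
       -0.00103177,  0.00056961]), 'tau': array
[... 362 characters left out ...]
99998407e-01]]), 'ft_force': array([ 0.57817374,  0.30576708, -0.7773051 ]), 'torque': array([0.04384022, 0.00106359, 0.07703868]), 'grip_force': 0.0, 'grip_width': 0.999991936230047}
{'K': array([[367.39544334,   0.        , 280.84118097],
       [  0.        , 367.39544334, 209.21167393],
       [  0.        ,   0.        ,   1.        ]]), 'T_tool_cam': array([[ 6.24729609e-05,  9.53337473e-01,  3.01906705e-01,
         8.33186921e-02],
       [ 9.99999571e-01,  2.19315173e-04, -8.99464314e-04,
        -1.28449395e-03],
       [-9.23705758e-04,  3.01906631e-01, -9.53337051e-01,
        -1.44923831e-01],
       [ 0.00000000e+00,  0.00000000e+00,  0.00000000e+00,
         1.00000000e+00]])}
```

View pics/scene0.png

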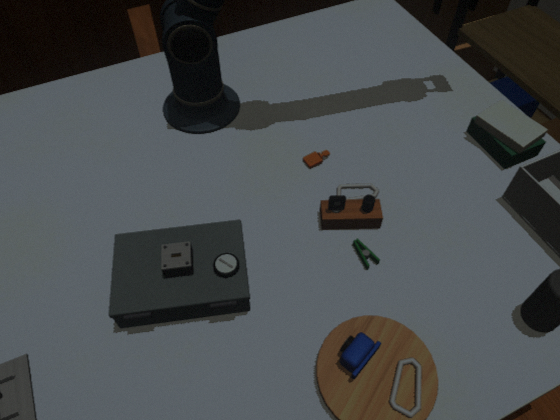

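View pics/side0.png

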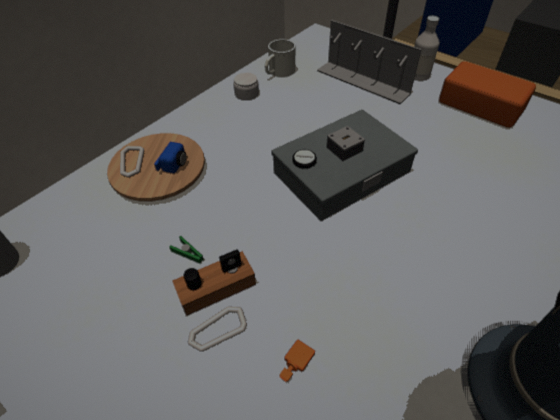

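The scene view shows the stand at about (350,213), with the key at (338,202) and the driver at (368,203). The lock is at (177,253) and the compass at (226,264). In the side view the key is at (230,260), the driver at (192,278) and the lock at (345,137). I'll enlarge these next.

```bash
python3 - <<'E'
import cv2,numpy as np
a=cv2.imread("pics/scene0.png");b=cv2.imread("pics/side0.png")
f=lambda im,x,y:cv2.resize(im[y:y+60,x:x+80],(400,300),interpolation=cv2.INTER_CUBIC)
o=np.vstack([np.hstack([f(a,310,175),f(a,140,225)]),np.hstack([f(b,170,240),f(b,305,110)])])
cv2.imwrite("pics/crop0.png",cv2.convertScaleAbs(o,alpha=1.8,beta=10))
E
```

```text
(no output)
```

View pics/crop0.png

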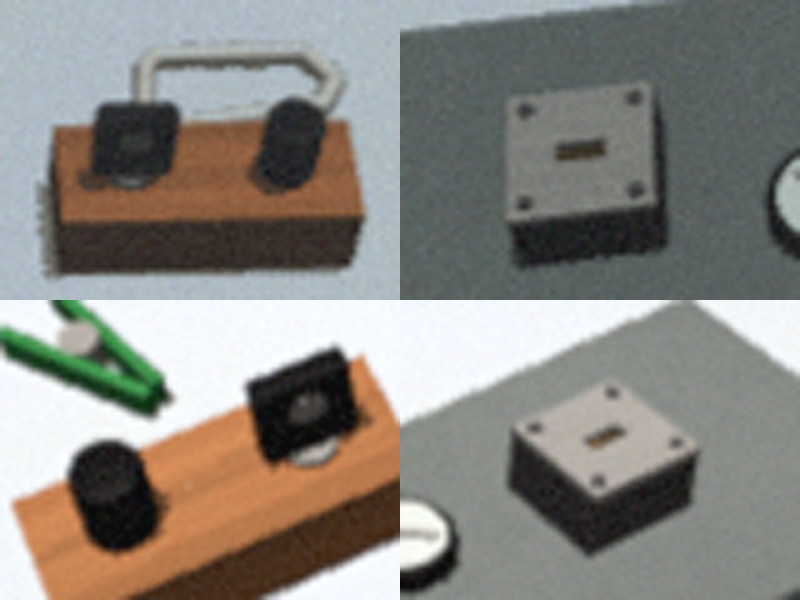

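In the crop, the stand-top corners, both ends of the keyhole slot and the key's collar are readable in both views. I'll intersect them with their known heights.

```bash
cat > h.py <<'E'
from bench import manip
import cv2,numpy as np
def cam(n,s=None):
    p=manip.camera_params(n); K=p["K"]
    if n=="wrist":
        T=np.eye(4);T[:3,:3]=s["tcp_rot"];T[:3,3]=s["tcp_pos"];M=T@p["T_tool_cam"]
    else: M=np.linalg.inv(p["view"])
    return K,M
def onz(px,z,K,M):
    px=np.atleast_2d(px).astype(float);d=np.c_[(px[:,0]-K[0,2])/K[0,0],-(px[:,1]-K[1,2])/K[1,1],-np.ones(len(px))]@M[:3,:3].T
    o=M[:3,3];return o+d*((z-o[2])/d[:,2])[:,None]
def proj(P,K,M):
    c=(np.atleast_2d(P)-M[:3,3])@M[:3,:3];return np.c_[K[0,2]+K[0,0]*c[:,0]/-c[:,2],K[1,2]-K[1,1]*c[:,1]/-c[:,2]]
E
python3 - <<'E'
from h import *
np.set_printoptions(precision=4,suppress=True)
A=cam("scene");B=cam("side")
def sc(o,l): return np.array(o)+np.array(l)/5
print("stand scene",onz(sc((310,175),[(55,128),(348,122),(362,215),(62,222)]),.04,*A))
print("stand side",onz(sc((170,240),[(14,203),(364,56)]),.04,*B))
print("slot scene ends",onz(sc((140,225),[(156,153),(206,148)]),.104,*A))
print("plate scene",onz(sc((140,225),[(107,98),(252,83),(265,203),(106,222)]),.104,*A))
print("slot side ends",onz(sc((305,110),[(188,144),(222,128)]),.104,*B))
print("plate side",onz(sc((305,110),[(111,130),(212,80),(298,148),(190,198)]),.104,*B))
print("head top ends scene",onz(sc((310,175),[(100,104),(178,105)]),.084,*A))
print("head top ends side",onz(sc((170,240),[(250,80),(342,50)]),.084,*B))
print("collar",onz(sc((310,175),[(135,180)]),.04,*A),onz(sc((170,240),[(315,155)]),.04,*B))
E
```

```text
stand scene [[0.4608 0.1283 0.04  ]
 [0.5149 0.2503 0.04  ]
 [0.5617 0.2278 0.04  ]
 [0.5083 0.1063 0.04  ]]
stand side [[0.5597 0.2301 0.04  ]
 [0.5062 0.1087 0.04  ]]
slot scene ends [[ 0.4969 -0.2236  0.104 ]
 [ 0.503  -0.2055  0.104 ]]
plate scene [[ 0.4645 -0.2335  0.104 ]
 [ 0.4822 -0.1798  0.104 ]
 [ 0.5359 -0.1928  0.104 ]
 [ 0.518  -0.2499  0.104 ]]
slot side ends [[ 0.5009 -0.2032  0.104 ]
 [ 0.4954 -0.2208  0.104 ]]
plate side [[ 0.5317 -0.1912  0.104 ]
 [ 0.5167 -0.2459  0.104 ]
 [ 0.4632 -0.229   0.104 ]
 [ 0.4813 -0.1748  0.104 ]]
head top ends scene [[0.4862 0.1335 0.084 ]
 [0.5012 0.1638 0.084 ]]
head top ends side [[0.5055 0.1605 0.084 ]
 [0.4895 0.1322 0.084 ]]
collar [[0.502  0.1467 0.04  ]] [[0.4909 0.1508 0.04  ]]
```

>>> send_rows --fingers '[0.6,0.6,0.6,0.6,0.6]' --pt "-4.4 -4.0 0" --pt "-8.8 -8.0 0" --pt "-13.2 -12 0" --pt "-17.6 -16 1" --pt "-22 -20 2" --spin '[9.8,19.6,29.4,39.2,49]'

```text
time: 0.72
tcp_pos: [0.3402, 0.3966, 0.2193]
tcp_rot: [[-0.424, 0.906, 0.0], [0.906, 0.424, 0.0], [0.0, 0.0, -1.0]]
ft_force: [0.5, 1.2, -0.4]
grip_width: 0.616
grip_force: 0.0
```

```bash
cat >> h.py <<'E'
def plan(xyz,yaw_y,s=None):
    "tool offset cm / spin deg to put TCP at xyz, tool y at heading yaw_y deg"
    s=s or manip.read_state();R=s["tcp_rot"];o=R.T@(np.array(xyz)-s["tcp_pos"])*100
    cur=np.degrees(np.arctan2(R[1,1],R[0,1]));sp=(cur-yaw_y+180)%360-180
    print("t",round(s["time"],2),"tcp",s["tcp_pos"].round(4),"yaw",round(cur,1),"off",o.round(2),"spin",round(sp,1),"tilt",R[:2,2].round(4),"F",s["ft_force"].round(1),"q7",s["joint_pos"][6].round(2),"w",round(s["grip_width"],3),"gf",round(s["grip_force"],1))
E
python3 -c "
from h import *
plan((.497,.147,.2),-24)"
```

```text
t 0.72 tcp [0.3402 0.3966 0.2193] yaw 25.1 off [-29.26   3.61   1.92] spin 49.1 tilt [0.0001 0.0003] F [ 0.5  1.2 -0.4] q7 -0.45 w 0.616 gf 0.0
```

>>> send_rows --fingers '[0.6,0.6,0.6,0.6,0.6]' --pt "-5.9 0.7 0.4" --pt "-11.8 1.4 0.8" --pt "-17.7 2.2 1.2" --pt "-23.6 2.9 1.6" --pt "-29.3 3.6 1.9" --spin '[9.8,19.6,29.4,39.2,49]'

```text
time: 1.35
tcp_pos: [0.4982, 0.1476, 0.2003]
tcp_rot: [[0.405, 0.914, -0.0], [0.914, -0.405, 0.0], [0.0, -0.0, -1.0]]
ft_force: [0.6, 1.2, 0.4]
grip_width: 0.598
grip_force: 0.0
```

```bash
python3 - <<'E'
from h import *
s=manip.read_state();plan((.497,.147,.2),-24,s)
im=manip.grab_frame("wrist");K,M=cam("wrist",s)
np.savez("w1.npz",K=K,M=M)
px=proj([[.497,.147,.084],[.497,.147,.04]],K,M);print(px)
c=px[0].astype(int);x0=max(0,c[0]-100);y0=max(0,c[1]-75);print(x0,y0)
cv2.imwrite("pics/w1.png",cv2.resize(cv2.convertScaleAbs(im,alpha=1.8,beta=10)[y0:y0+150,x0:x0+200],None,fx=4,fy=4,interpolation=cv2.INTER_CUBIC))
E
```

```text
t 1.35 tcp [0.4982 0.1476 0.2003] yaw -23.9 off [-0.11 -0.09  0.03] spin 0.1 tilt [-0.0002  0.0002] F [0.6 1.2 0.4] q7 -0.62 w 0.598 gf 0.0
[[279.31666584 210.21268311]
 [279.51924724 194.71619456]]
179 135
```

View pics/w1.png

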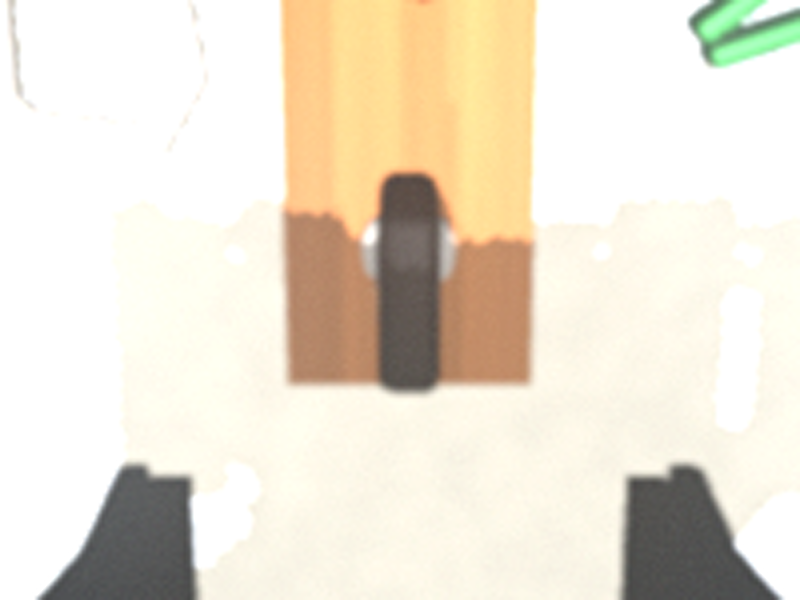

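The wrist view shows the key edge-on and in line with the tool's x axis. The head is centred at crop x≈409 and its bottom end at y≈390. The collar is at (409,248).

```bash
python3 - <<'E'
from h import *
d=np.load("w1.npz");K,M=d["K"],d["M"]
f=lambda p:np.array(p)/4+[179,135]
print(onz(f((409,248)),.042,K,M).round(4),"head bottom-end",onz(f((409,388)),.084,K,M).round(4))
e=onz([f((286,240)),f((289,380)),f((535,10)),f((531,380))],.04,K,M)
v=e[3]-e[2];print(e.round(4),np.degrees(np.arctan2(v[1],v[0])))
r=onz([f((380,200)),f((380,380)),f((438,250)),f((438,380))],.084,K,M);print(r.round(4));v=r[1]-r[0];print(np.degrees(np.arctan2(-v[1],-v[0])))
plan((.498,.148,.2),-24)
E
```

```text
[[0.4978 0.145  0.042 ]] head bottom-end [[0.4913 0.1305 0.084 ]]
[[0.4741 0.1569 0.04  ]
 [0.4609 0.1275 0.04  ]
 [0.5417 0.1804 0.04  ]
 [0.51   0.1058 0.04  ]] -113.0244595632577
[[0.5013 0.1662 0.084 ]
 [0.4869 0.1342 0.084 ]
 [0.5072 0.1533 0.084 ]
 [0.497  0.1298 0.084 ]]
65.78719748881399
t 1.4 tcp [0.5022 0.1392 0.2007] yaw -24.7 off [ 0.63 -0.75  0.06] spin -0.7 tilt [ 0.004 -0.005] F [ 3.5 -6.5  0.7] q7 -0.62 w 0.601 gf 0.0
```

>>> send_rows --fingers '[0.5,0.5,0.5]' --pt "0 0 2" --pt "0 0 5" --pt "0 0 5" --spin '[0,0,0]'

```text
time: 1.78
tcp_pos: [0.4958, 0.149, 0.1486]
tcp_rot: [[0.4, 0.917, -0.005], [0.917, -0.4, -0.002], [-0.004, -0.004, -1.0]]
ft_force: [-0.4, 0.5, 0.5]
grip_width: 0.505
grip_force: 0.0
```

```bash
python3 -c "
from h import *
plan((.4985,.1465,.066),-24)"
```

```text
t 1.77 tcp [0.4958 0.149  0.1486] yaw -23.5 off [-0.08  0.38  8.26] spin 0.5 tilt [-0.005  -0.0023] F [-0.4  0.5  0.5] q7 -0.58 w 0.505 gf 0.0
```

>>> send_rows --fingers '[0.5,0.5,0.5,0.5]' --pt "0 0.1 2.5" --pt "0 0.1 5" --pt "0 0.1 5" --pt "0 0.1 5" --spin '[0,0,0,0]'

```text
time: 2.28
tcp_pos: [0.4996, 0.1493, 0.1019]
tcp_rot: [[0.4, 0.917, 0.002], [0.917, -0.4, 0.001], [0.002, 0.001, -1.0]]
ft_force: [0.4, -0.0, 0.7]
grip_width: 0.498
grip_force: 0.0
```

```bash
python3 -c "
from h import *
plan((.4985,.1465,.066),-24)"
```

```text
t 2.27 tcp [0.4996 0.1493 0.1019] yaw -23.6 off [-0.31  0.01  3.59] spin 0.4 tilt [0.002  0.0009] F [ 0.4 -0.   0.7] q7 -0.53 w 0.498 gf 0.0
```

>>> send_rows --fingers '[0.5,0.5,0.5,0.5]' --pt "-0.2 0 1.7" --pt "-0.2 0 3.4" --pt "-0.2 0 3.4" --pt "-0.2 0 3.4" --spin '[0,0,0,0]'

```text
time: 2.78
tcp_pos: [0.4979, 0.147, 0.0664]
tcp_rot: [[0.4, 0.916, -0.0], [0.916, -0.4, -0.0], [-0.0, -0.0, -1.0]]
ft_force: [0.4, -0.6, 0.7]
grip_width: 0.498
grip_force: 0.0
```

```bash
python3 -c "
from h import *
plan((.4985,.1465,.066),-24)"
```

```text
t 2.77 tcp [0.4979 0.147  0.0664] yaw -23.6 off [-0.02  0.08  0.04] spin 0.4 tilt [-0.0003 -0.0002] F [ 0.4 -0.6  0.7] q7 -0.49 w 0.498 gf 0.0
```

>>> send_rows --fingers '[0,0,0,0,0]' --pt "0 0 0" --pt "0 0 0" --pt "0 0 0" --pt "0 0 0" --pt "0 0 0" --spin '[0,0,0,0,0]' --grip_force 50

```text
time: 3.4
tcp_pos: [0.498, 0.1472, 0.0666]
tcp_rot: [[0.4, 0.917, 0.0], [0.917, -0.4, 0.0], [0.0, 0.0, -1.0]]
ft_force: [-0.2, 1.1, 0.5]
grip_width: 0.132
grip_force: 50.0
```

```bash
python3 -c "
from h import *
plan((.4985,.1465,.066),-24)"
```

```text
t 3.4 tcp [0.498  0.1472 0.0666] yaw -23.6 off [-0.05  0.08  0.06] spin 0.4 tilt [0.0003 0.0002] F [-0.2  1.1  0.5] q7 -0.49 w 0.132 gf 50.0
```

>>> send_rows --fingers '[0,0,0,0,0]' --pt "0 0 -1.5" --pt "0 0 -4" --pt "0 0 -8" --pt "0 0 -12" --pt "0 0 -12" --spin '[0,0,0,0,0]'

```text
time: 4.03
tcp_pos: [0.4997, 0.1476, 0.1903]
tcp_rot: [[0.4, 0.916, 0.006], [0.916, -0.4, 0.004], [0.006, 0.004, -1.0]]
ft_force: [-0.1, -0.4, -1.0]
grip_width: 0.13
grip_force: 50.0
```

```bash
python3 -c "
from h import *
plan((.4992,-.2132,.186),-18)"
```

```text
t 4.03 tcp [0.4997 0.1476 0.1903] yaw -23.6 off [-33.09  14.39   0.3 ] spin -5.6 tilt [0.006  0.0037] F [-0.1 -0.4 -1. ] q7 -0.6 w 0.13 gf 50.0
```

>>> send_rows --fingers '[0,0,0,0,0]' --pt "-5.5 2.4 0" --pt "-11 4.8 0" --pt "-16.5 7.2 0" --pt "-22 9.6 0" --pt "-27 11.7 0" --spin '[-1,-2,-3,-4,-5.6]'

```text
time: 4.65
tcp_pos: [0.496, -0.1489, 0.1861]
tcp_rot: [[0.308, 0.951, -0.001], [0.951, -0.308, 0.001], [0.0, -0.002, -1.0]]
ft_force: [1.0, 0.6, -1.6]
grip_width: 0.133
grip_force: 50.0
```

>>> send_rows --fingers '[0,0,0,0,0]' --pt "-3 1 0" --pt "-5.8 2.1 0" --pt "-5.8 2.1 0" --pt "-5.8 2.1 0" --pt "-5.8 2.1 0" --spin '[0,0,0,0,0]'

```text
time: 5.28
tcp_pos: [0.4991, -0.2072, 0.1862]
tcp_rot: [[0.307, 0.952, -0.001], [0.952, -0.307, 0.001], [0.001, -0.001, -1.0]]
ft_force: [1.3, -0.5, -0.6]
grip_width: 0.131
grip_force: 50.0
```

```bash
python3 - <<'E'
from h import *
s=manip.read_state();plan((.4992,-.2132,.186),-18,s)
im=manip.grab_frame("wrist");K,M=cam("wrist",s)
np.savez("w2.npz",K=K,M=M)
px=proj([[.4992,-.2132,.104],s["tcp_pos"]-[0,0,.051]],K,M);print(px)
c=px.mean(0).astype(int);x0=max(0,c[0]-100);y0=max(0,c[1]-75);print(x0,y0)
cv2.imwrite("pics/w2.png",cv2.resize(cv2.convertScaleAbs(im,alpha=1.6,beta=10)[y0:y0+150,x0:x0+200],None,fx=4,fy=4,interpolation=cv2.INTER_CUBIC))
E
```

```text
t 5.28 tcp [ 0.4991 -0.2072  0.1862] yaw -17.9 off [-0.57  0.19  0.02] spin 0.1 tilt [-0.0008  0.0011] F [ 1.3 -0.5 -0.6] q7 0.25 w 0.131 gf 50.0
[[283.62433764 232.53961811]
 [280.72431825 242.86093065]]
182 162
```

View pics/w2.png

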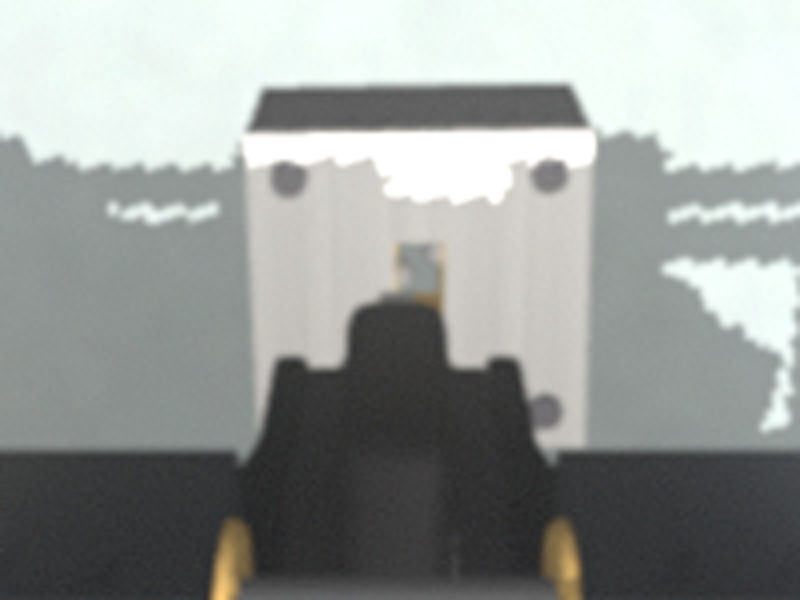

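The wrist view shows the slot at crop x 395–443 with its far end at y≈243. The plate screw holes are at (288,178), (549,175) and (545,412). The key head is centred at x≈398 with its lower edge at y≈302.

```bash
python3 - <<'E'
from h import *
d=np.load("w2.npz");K,M=d["K"],d["M"];np.set_printoptions(precision=4,suppress=True)
f=lambda p:np.array(p)/4+[182,162]
h=onz([f((288,178)),f((549,175)),f((545,412))],.104,K,M);print("holes",h,"ctr",(h[0]+h[2])/2)
v=h[1]-h[2];print("slot dir",np.degrees(np.arctan2(v[1],v[0])));u=v/np.linalg.norm(v)
e=onz(f((419,243)),.104,K,M)[0];print("slot ctr",e-u*.0095)
k=onz(f((398,302)),.1866-.0226-.0,K,M)[0];ux=np.array([.307,.952,0])
print("key ctr",k-ux*.018)
plan((.4992,-.2132,.186),-18)
E
```

```text
holes [[ 0.4864 -0.1902  0.104 ]
 [ 0.5268 -0.2026  0.104 ]
 [ 0.5144 -0.2429  0.104 ]] ctr [ 0.5004 -0.2166  0.104 ]
slot dir 73.02185529475402
slot ctr [ 0.5005 -0.2164  0.104 ]
key ctr [ 0.4986 -0.2103  0.164 ]
t 5.33 tcp [ 0.4992 -0.2074  0.1863] yaw -17.9 off [-0.56  0.18  0.03] spin 0.1 tilt [-0.0006  0.0009] F [1.8 0.5 0. ] q7 0.25 w 0.133 gf 50.0
```

>>> send_rows --fingers '[0,0,0,0]' --pt "-0.55 0.32 1" --pt "-0.55 0.32 2.6" --pt "-0.55 0.32 2.6" --pt "-0.55 0.32 2.6" --spin '[-0.5,-0.5,-0.5,-0.5]'

```text
time: 5.82
tcp_pos: [0.5004, -0.215, 0.1602]
tcp_rot: [[0.3, 0.954, -0.001], [0.954, -0.3, 0.0], [-0.0, -0.001, -1.0]]
ft_force: [-0.1, 0.2, -0.8]
grip_width: 0.137
grip_force: 50.0
```

```bash
python3 - <<'E'
from h import *
s=manip.read_state();plan((.5004,-.2166,.1586),-17.5,s)
tip=s["tcp_pos"]-[0,0,.0506]
out=[]
for n in ["wrist","side","scene"]:
    im=manip.grab_frame(n);K,M=cam(n,s);np.savez(f"w3{n}.npz",K=K,M=M)
    px=proj([[.5004,-.2166,.104],tip],K,M);c=px.mean(0).astype(int)
    w,h=(133,100) if n=="wrist" else (50,37)
    x0=c[0]-w//2;y0=c[1]-h//2-(15 if n=="wrist" else 5);print(n,px.round(1),x0,y0,w,h)
    out.append(cv2.resize(cv2.convertScaleAbs(im,alpha=1.8,beta=10)[y0:y0+h,x0:x0+w],(400,300),interpolation=cv2.INTER_CUBIC))
out.append(0*out[0])
cv2.imwrite("pics/w3.png",np.vstack([np.hstack(out[:2]),np.hstack(out[2:])]))
E
```

```text
t 5.83 tcp [ 0.5004 -0.215   0.1602] yaw -17.5 off [-0.15  0.05  0.16] spin 0.0 tilt [-0.0006  0.0001] F [-0.1  0.2 -0.8] q7 0.29 w 0.137 gf 50.0
wrist [[281.5 241.7]
 [280.7 243.1]] 215 177 133 100
side [[346.3 135.7]
 [346.2 134. ]] 321 111 50 37
scene [[175.3 255.7]
 [175.5 253.9]] 150 231 50 37
```

View pics/w3.png

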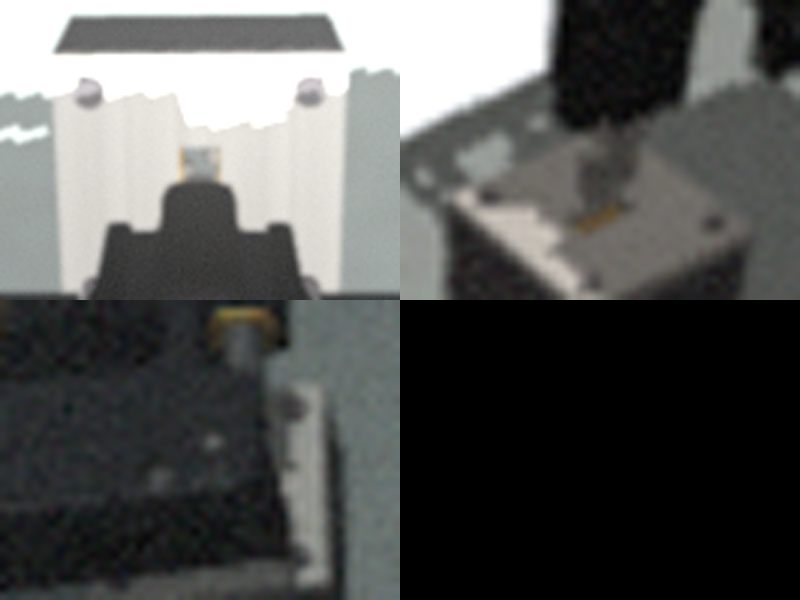

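Lateral alignment is good: head and slot are both centred at x=200 in the wrist view. The side view shows the blade tip at about 609 against the slot at about 607. I'm descending gently.

>>> send_rows --fingers '[0,0,0,0]' --pt "0 0 0.4" --pt "0 0 0.7" --pt "0 0 1.0" --pt "0 0 1.0" --spin '[0,0,0,0]' --grip_force 60

```text
time: 6.48
tcp_pos: [0.5003, -0.2149, 0.1502]
tcp_rot: [[0.3, 0.954, -0.001], [0.954, -0.3, 0.0], [0.0, -0.001, -1.0]]
ft_force: [-0.2, 1.0, -0.1]
grip_width: 0.13
grip_force: 60.0
```

>>> send_rows --fingers '[0,0,0,0]' --pt "0 0 0.3" --pt "0 0 0.5" --pt "0 0 0.7" --pt "0 0 0.8" --spin '[0,0,0,0]'

```text
time: 6.98
tcp_pos: [0.5005, -0.215, 0.1424]
tcp_rot: [[0.3, 0.954, -0.0], [0.954, -0.3, 0.0], [0.0, -0.0, -1.0]]
ft_force: [-0.4, -0.6, -0.0]
grip_width: 0.135
grip_force: 60.0
```

>>> send_rows --fingers '[0,0,0,0,0]' --pt "0 0 0.2" --pt "0 0 0.3" --pt "0 0 0.4" --pt "0 0 0.5" --pt "0 0 0.5" --spin '[0,1,-1,1,0]'

```text
time: 7.6
tcp_pos: [0.4999, -0.2148, 0.137]
tcp_rot: [[0.3, 0.954, -0.001], [0.954, -0.3, 0.0], [-0.0, -0.001, -1.0]]
ft_force: [-3.3, 0.0, -0.6]
grip_width: 0.131
grip_force: 60.0
```

>>> send_rows --fingers '[0,0,0,0,0]' --pt "0 0 0.2" --pt "0 0 0.3" --pt "0 0 0.5" --pt "0 0 0.6" --pt "0 0 0.7" --spin '[1,-1,1,-1,0]'

```text
time: 8.22
tcp_pos: [0.501, -0.2154, 0.131]
tcp_rot: [[0.3, 0.954, 0.001], [0.954, -0.3, -0.0], [0.0, 0.001, -1.0]]
ft_force: [-3.2, 1.2, 6.8]
grip_width: 0.134
grip_force: 60.0
```

>>> send_rows --fingers '[0,0,0,0]' --pt "0 0 0.15" --pt "0 0 0.3" --pt "0 0 0.3" --pt "0 0 0.3" --spin '[1,-1,0,0]'

```text
time: 8.72
tcp_pos: [0.5012, -0.2155, 0.1305]
tcp_rot: [[0.299, 0.954, 0.002], [0.954, -0.299, 0.001], [0.002, 0.002, -1.0]]
ft_force: [-10.6, 3.9, 25.0]
grip_width: 0.133
grip_force: 60.0
```

```bash
python3 - <<'E'
from h import *
s=manip.read_state();plan((.5004,-.2166,.1306),-17.5,s)
out=[]
for n in ["wrist","side"]:
    im=manip.grab_frame(n);K,M=cam(n,s)
    c=proj([[.5004,-.2166,.104]],K,M)[0].astype(int)
    w,h=(133,100) if n=="wrist" else (64,48)
    x0=c[0]-w//2;y0=c[1]-h//2
    out.append(cv2.resize(cv2.convertScaleAbs(im,alpha=2.2,beta=15)[y0:y0+h,x0:x0+w],(400,300),interpolation=cv2.INTER_CUBIC))
cv2.imwrite("pics/w4.png",np.hstack(out))
E
```

```text
t 8.72 tcp [ 0.5012 -0.2155  0.1305] yaw -17.4 off [-0.13 -0.04 -0.01] spin 0.1 tilt [0.0021 0.0013] F [-10.6   3.9  25. ] q7 0.33 w 0.133 gf 60.0
```

View pics/w4.png

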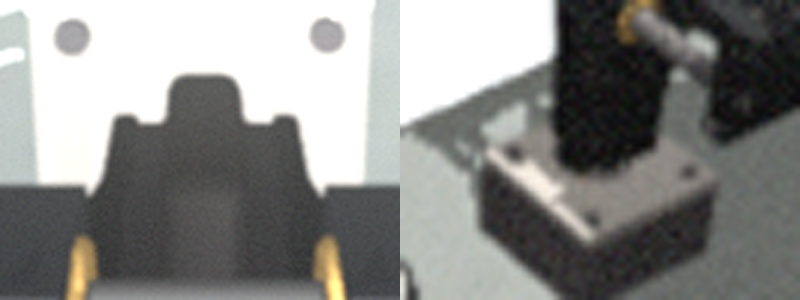

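Pushing home met a hard stop with 25 N at z=0.1305, which matches the predicted 0.1306. The picture shows the head down on the plate. I'll relax the side load and then turn clockwise.

>>> send_rows --fingers '[0,0,0,0,0]' --pt "0 -0.08 -0.1" --pt "0 -0.08 -0.1" --pt "-0.01 -0.07 -0.1" --pt "-0.03 -0.05 -0.1" --pt "-0.05 -0.02 -0.1" --spin '[0,0,10,20,30]'

```text
time: 9.45
tcp_pos: [0.5012, -0.2157, 0.1306]
tcp_rot: [[0.74, 0.673, 0.002], [0.673, -0.74, 0.001], [0.002, 0.001, -1.0]]
ft_force: [-7.5, 4.0, 16.2]
grip_width: 0.13
grip_force: 60.0
```

```bash
python3 -c "
from h import *
plan((.5004,-.2166,.1306),-109)
s=manip.read_state();print(s['torque'],s['tcp_rot'].T@s['ft_force'])"
```

```text
t 9.45 tcp [ 0.5012 -0.2157  0.1306] yaw -47.7 off [-0.12  0.02 -0.  ] spin 61.3 tilt [0.0024 0.0009] F [-7.5  4.  16.2] q7 -0.12 w 0.13 gf 60.0
[0.71639231 1.77234985 0.12124522] [ -2.76631319  -7.9892362  -16.19015359]
```

>>> send_rows --fingers '[0,0,0,0,0]' --pt "-0.03 -0.05 0" --pt "-0.04 -0.06 0" --pt "-0.05 -0.06 0" --pt "-0.06 -0.06 0" --pt "-0.07 -0.06 0" --spin '[10,20,30,40,50]'

```text
time: 10.07
tcp_pos: [0.5011, -0.2157, 0.1306]
tcp_rot: [[0.991, -0.133, 0.004], [-0.133, -0.991, 0.0], [0.004, -0.001, -1.0]]
ft_force: [-5.6, 3.4, 15.6]
grip_width: 0.134
grip_force: 60.0
```

```bash
python3 -c "
from h import *
plan((.5004,-.2166,.1306),-109)
s=manip.read_state();print(s['torque'],s['tcp_rot'].T@s['ft_force'])"
```

```text
t 10.07 tcp [ 0.5011 -0.2157  0.1306] yaw -97.7 off [-0.06  0.1   0.  ] spin 11.3 tilt [0.0038 0.0004] F [-5.6  3.4 15.6] q7 -0.83 w 0.134 gf 60.0
[0.88422224 1.3707845  0.19313774] [ -5.9118516   -2.64841479 -15.66281649]
```

>>> send_rows --fingers '[0,0,0,0,0]' --pt "-0.04 -0.02 0" --pt "-0.04 -0.02 0" --pt "-0.04 -0.02 0" --pt "-0.04 -0.02 0" --pt "-0.04 -0.02 0" --spin '[7,13,13,13,13]'

```text
time: 10.7
tcp_pos: [0.501, -0.2157, 0.1306]
tcp_rot: [[0.938, -0.348, 0.004], [-0.348, -0.938, -0.0], [0.004, -0.001, -1.0]]
ft_force: [-3.4, 4.3, 16.7]
grip_width: 0.132
grip_force: 60.0
```

```bash
python3 -c "
from h import *
plan((.5004,-.2166,.1306),-109)
s=manip.read_state();print(s['torque'],s['tcp_rot'].T@s['ft_force'],s['qd'].round(3))
im=manip.grab_frame('wrist');K,M=cam('wrist',s);c=proj([[.5004,-.2166,.12]],K,M)[0].astype(int)
cv2.imwrite('pics/w5.png',cv2.resize(cv2.convertScaleAbs(im,alpha=2,beta=15)[c[1]-60:c[1]+60,c[0]-80:c[0]+80],(640,480)))"
```

```text
t 10.7 tcp [ 0.501  -0.2157  0.1306] yaw -110.3 off [-0.02  0.11 -0.  ] spin -1.3 tilt [ 0.0042 -0.0002] F [-3.4  4.3 16.7] q7 -1.01 w 0.132 gf 60.0
[0.84655148 1.18052145 0.0491804 ] [ -4.57951772  -2.8396125  -16.76414953] [-0.     0.001 -0.     0.001  0.001 -0.002 -0.001]
```

View pics/w5.png

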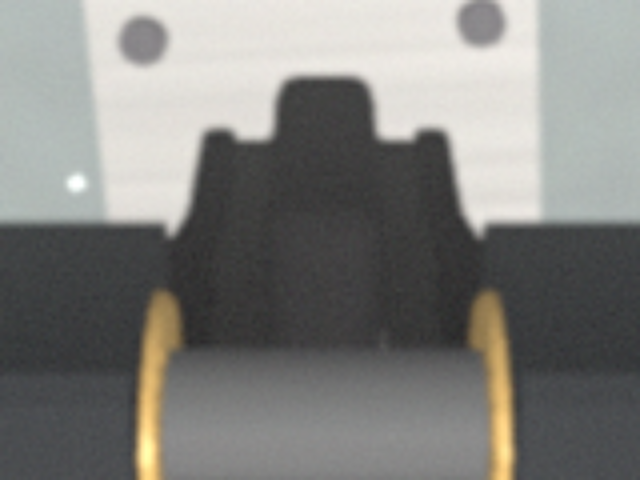

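The wrist view shows the head square between the fingers and turned 93° relative to the plate. The push is still on and the arm is still, so I'm handing in.

```bash
python3 -c "
from bench import manip
print(manip.sign_off())"
```

```text
the job is handed in; nothing more can be done
None
```

I handed the job in at about 11 s with the key down against a hard stop at collar height, turned about 93° clockwise, and still gripped at 60 N with about 17 N of downward push; sign-off gave no verdict, and I couldn't read the plug angle directly.

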